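Park the index plunger and send the sample stage home

ROBOT

A 6-joint arm with a two-finger parallel gripper is mounted at the origin on the work surface; the furniture and walls round the work are solid. World frame = base frame: x ahead of the robot, y to its left, z up, the work surface at z = 0. Lengths are in m, angles in rad, forces in N, time in s.
With the tool pointing down it reaches from about 0.35 to 0.725 m from the base axis. Payload 6 kg.
Tool frame: the origin (TCP) lies midway between the tips of the shut fingers; the grasp point (between the pads) lies env.grasp_offset behind it (env.grasp_offset is the distance from the TCP to the grasp point, in m); z points along the fingers, y is the line along which they close (so a half turn about z gives the same grasp; the last joint's range is limited). The gripper opens to 85 mm and grips with 20 to 120 N. Pads are 22 mm wide; open, the fingers measure 114 mm over their backs; the gripper's body (76 mm by 85 mm) begins 54 mm behind the grasp point. The pads swing forward as they close: fully open they stand 13 mm farther back than shut.
Start: joints at [1.662, 0.04, 0.085, 0, -1.615, -0.334], TCP at [0.144, 0.582, 0.231] pointing down, gripper open.
Joint ranges: [-2.56, 2.56], [-1.29, 2.01], [-1.08, 1.49], [-3.29, 1.98], [-2.81, -0.18], [-2.99, 2.99]. Speed limits (rad/s): [2.57, 2.57, 3.01, 3.14, 3.14, 3.14].

INTERFACE

Orientations are given as a unit quaternion [w, x, y, z].
In Python, from workcell import env gives the robot as it stands.
- The arm moves only by the shell command python3 -m pendant 'ROWS'. ROWS is JSON, one flat list of numbers, 7 for each row, row after row: the closure, from -1 (fully open) to 1 (shut), then the shift along the tool's x, y, z in cm, then the turn, a rotation vector about the tool's x, y, z in degrees. A call has 1 to 12 rows; each row is the pose to reach, as a shift and turn from the pose commanded when the call began, along the tool's axes at that moment; what a row does not reach only later rows make up. A row lasts 1/12 s, in which the tool goes at most 41.7 mm and 7.16 degrees, less where a joint would pass 70% of its speed; a pose out of reach is approached as far as the arm can. A call with a gripper value outside its range is refused whole. The fingers move at their own pace and stop on an object; the grip force is fixed at half the most. Time passes only in rows, so rows that repeat a pose let the fingers close. It gives the time, the measured TCP pose, the force, the opening and the grip force at its end, in the units of the state.
- env.get_state(): the state, without advancing time (a new reading comes with each control period).
- env.get_image(name): name is "scene" or "top"; returns a dict with "img" (480x640x3 uint8, red, green, blue), "range_z" (480x640 float32, m along the optical axis (not along the pixel's ray), 0 where there is no reading), "fx", "fy", "cx", "cy" (pixels), "rvec" (rotation vector, rad) and "tvec" (3), from world to camera coordinates, as OpenCV has them. Camera axes: x right, y down, z forward; pixel columns grow to the right and rows downward; lengths in m; the calibration is good to about 2 mm. A picture is of the moment at which its call begins.
- env.hand_in(): hands the job in; it is judged then, once.
The state is a dict: "time_s": time; "qpos": joint angles; "qd": joint speeds; "joint_torque": joint torques, N m; "tool_pos": TCP position; "tcp_rot": TCP orientation; "force": force on the tool from outside, world axes, zero at the start; "ft_torque": the same for the moment, N m; "width": finger opening in m; "grasp_force": force on a finger pad.
Only numpy, scipy, OpenCV 4.12 (cv2) and the standard library are available. Lean on these libraries where they do the work, as an engineer would, in place of code of your own. Each camera call takes 0.05 s, during which the arm holds its last target. There are 200 camera calls.

TASK

The sample stage is locked by its spring plunger. Pull the black bar knob up just to its soft stop without straining it, twist it clockwise as far as it goes and let it down into its rest notch so that it stays retracted by itself; then slide the carriage by its post fully home against the end stops, keeping the lidded pot upright in its nest and leaving the other things alone.

Things in the scene. Friction and masses are not known exactly. Their poses are not given: they have to be found in the camera images.
- frame: Grey stage frame fixed on the bench: plate 130 (x) x 340 (y) x 12 mm with rails along its y; origin under the plate's centre on the bench, z up. Two dark end stops, 26 mm high, stand near its -y end; the carriage runs towards them, along frame -y. It carries the carriage, the plunger and the plunger's collar.
- carriage (a joint): Travel of the aluminium carriage (plate 110 x 193 x 12 mm, top 30 mm over the bench) along frame -y: 0 at the start, where the plunger's nose locks it (1 mm of play), 0.100 m when home against the end stops. Sliding friction about 2 N once unlocked.
- post_top (a point): Centre of the top face of the carriage's upright dark post at its +y end, 120 mm over the bench: 44 mm along frame x, 12 mm along frame y, upright and free from 40 to 120 mm over the bench. Push its +y face towards frame -y, or pinch it. Axes parallel to the frame's.
- plunger: Steel stem of the spring plunger, 8 mm thick, upright on the carriage, 143 mm from the post towards frame -y. Slides up and down, does not turn. A spring pulls it down: 4.5 N at rest, 130 N/m more as it rises. Its nose reaches 7 mm into the index bar and must rise out to unlock the carriage. Origin on the stem's axis, 18 mm over the bench at rest; z up.
- knob_grip (a point): Centre of the black bar knob on top of the plunger: bar 40 mm along its own x, 14 mm along its own y (grip across this), 28 mm high; bar centre 103 mm over the bench at rest, its underside 89 mm. A hub 20 mm wide joins it to the stem below. This point turns with the knob and its z is up.
- knob (a joint): Turn of the bar knob, growing clockwise seen from above; at 0 the bar lies along frame x; starts at -0.1 to 0.1 rad. A 5 mm steel cross pin, parallel to the bar and 45 mm below its centre, sits at first in a slot of the collar and cannot turn until lifted clear. The rest notch is centred at 1.20 rad (play 0.09 rad either way); a slightly springy wall (1.5 N m/rad) just past it ends the turn.
- nest (a point): Centre of the pot's nest, on the carriage's top face, 30 mm over the bench, between six 14 mm high stub pins, 53 mm from the post towards frame -y.
- pot: Loose white sample pot with a blue lid, 60 mm wide, 56 mm high, standing in the nest; origin under its centre, z up; 60 g.
- beaker: Bystander: plastic beaker with a rod in it, 73 mm wide, 118 mm high, behind on the left; origin under its centre.
- white_bottle: Bystander: white-capped bottle, 52 mm wide, 106 mm high, on the left; origin under its centre.
- collar_foot (a point): On the plunger's axis at the carriage's top face, under the 38 mm wide steel collar round the stem. The collar is screwed to another height each time, not measured here: the pin clears its slot after 12 to 22 mm of pull; 2.5 mm later a stiff rubber buffer (9 N per mm) stops the plunger. The plunger is lightly damped (40 N s per m).
- pin_centre (a point): Middle of the cross pin (turns with the knob, x along the pin). Clockwise from the slot the pin passes a flat land, then the rest notch, 3 mm deep; let down there it drops onto the hard notch floor and the spring holds it. Pin, nose and stem must never press collar, buffer or index bar with over 20 N (spring not counted while pulling; about 0.3 N m of twist).
Not all that is in view belongs to the job. What is meant by the pot is not green, and is the larger of those in its own colour.

How it is judged:
By the outcome, as a careful person would: the job done as asked, in the order asked, and still so for the second after the job is handed in, with the robot touching nothing.
It also fails if it takes over 67 s, if anything falls off the work surface, if the arm or the gripper's body presses on something with over 40 N, if the wrist force passes 120 N, or if a joint passes its speed limit or range.

## Working session

There is one attempt and no reset: what is moved stays moved. The work goes in short steps, Python scripts to look and compute and a shell command to move; the robot and the scene stay as the last step left them, time stands still between calls to the robot, and variables do not carry over. Pictures are saved under pics/ and viewed, at most 10 in all, crops included, and the job is handed in when it is done.

```bash
mkdir -p pics; ls; cat > h.py <<'E'
import numpy as np,cv2
from workcell import env
def cap(n):
    d=env.get_image(n); R=cv2.Rodrigues(np.array(d["rvec"],float))[0]; t=np.array(d["tvec"],float).ravel()
    return d,R,t
def world(d,R,t,u,v,z=None):
    r=R.T@np.array([(u-d["cx"])/d["fx"],(v-d["cy"])/d["fy"],1.]); c=-R.T@t
    if z is None: return c+r*float(d["range_z"][int(v),int(u)])
    return c+r*(z-c[2])/r[2]
def cloud(d,R,t):
    v,u=np.mgrid[:480,:640]; Z=d["range_z"]
    P=np.stack([(u-d["cx"])/d["fx"]*Z,(v-d["cy"])/d["fy"]*Z,Z],-1)
    W=(P-t)@R; W[Z<=0]=np.nan
    return W
E
python3 - <<'E'
from h import *
for n in("scene","top"):
    d,R,t=cap(n); cv2.imwrite(f"pics/{n}0.png",d["img"][:,:,::-1]); np.savez(f"{n}0.npz",**{k:np.array(v) for k,v in d.items()}); print(n,-R.T@t,R[2],d["fx"])
print(env.get_state(),env.grasp_offset)
E
```

```text
pics
scene [-0.12247052  0.87065029  0.47455459] [ 0.6226029  -0.66906311 -0.40585735] 508.5240331759786
top [0.35066479 0.22972011 0.95550515] [ 0.1218887   0.00941119 -0.99249916] 469.09960925430846
{'time_s': 0.1, 'qpos': array([ 1.66169672e+00,  4.07660484e-02,  8.39062576e-02, -4.24812183e-04,
       -1.61545661e+00, -3.33702827e-01]), 'qd': array([-1.46901115e-03,  4.51134902e-04,  2.40919506e-03,  2.71961697e-03,
       -8.96222603e-04, -5.49024257e-05]), 'joint_torque': array([-4.76670320e-03, -3.69350266e+01,  3.48276401e+01,  6.95181280e+00,
       -4.62120166e-03, -3.67003452e-06]), 'tool_pos': array([0.14410332, 0.58214571, 0.23036492]), 'tcp_rot': array([ 7.87686801e-04,  9.92640738e-01, -1.21093941e-01, -4.72893683e-05]), 'force': array([ 0.31936582, -0.45151507, -0.34046932]), 'ft_torque': array([ 0.01726207,  0.03107885, -0.0163003 ]), 'grasp_force': 0.0, 'width': 0.08564900379069702} 0.0187
```

View pics/scene0.png

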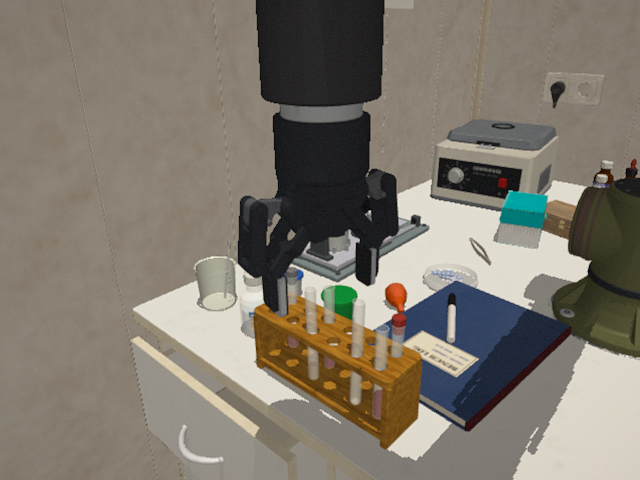

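View pics/top0.png

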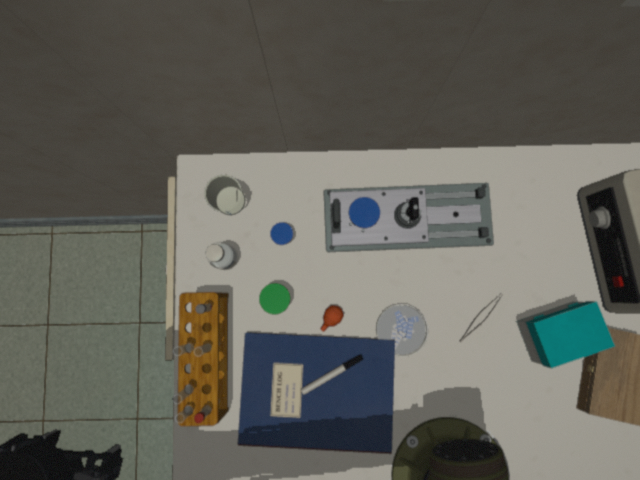

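The top view shows the stage (325–495, 183–250) with its post at left (336,214), knob near (408,211) and end stops at right (481,190 and 481,233). Three things could be taken for the pot: blue lid in the nest (364,212), small blue lid (282,233) and green lid (275,297). I choose (364,212), the larger blue one. Next I'll take a close crop and measure.

```bash
python3 - <<'E'
from h import *
D=np.load("top0.npz");d={k:D[k] for k in D}
R=cv2.Rodrigues(d["rvec"])[0];t=d["tvec"].ravel()
cv2.imwrite("pics/crop.png",cv2.resize(d["img"][175:260,315:505,::-1],None,fx=4.2,fy=4.2,interpolation=cv2.INTER_CUBIC))
W=cloud(d,R,t); sub=np.zeros((480,640),bool); sub[178:258,318:500]=1
H=W[...,2]
def rep(n,m):
    m=m&sub; c,l,s,ce=cv2.connectedComponentsWithStats(m.astype(np.uint8))
    for i in range(1,c):
        if s[i,4]>12:
            p=W[l==i]; r=cv2.minAreaRect((p[:,:2]*1000).astype(np.float32)); print(n,ce[i].round(1),s[i,4],p.mean(0).round(4),"rect",np.round(r[0],1),np.round(r[1],1),round(r[2],1),"z",np.percentile(p[:,2],[5,50,95]).round(4))
rep("post",H>.112)
rep("knob",(H>.100)&(H<.13))
rep("pot",(H>.078)&(H<.094)&(d["img"][...,2].astype(int)>d["img"][...,0]+60))
rep("plate",(H>.006)&(H<.3))
rep("carr",(H>.024)&(H<.3))
E
```

```text
post [414.6 207.3] 164 [0.5061 0.0625 0.1169] rect [506.1  62.4] [13.1 38.8] 87.4 z [0.1139 0.1167 0.1198]
post [336.2 210.3] 155 [0.5036 0.2047 0.1193] rect [503.8 204.8] [11.  42.6] 88.5 z [0.1152 0.1196 0.1223]
knob [414.1 208. ] 194 [0.5053 0.0632 0.1151] rect [506.   62.5] [13.3 39.1] 87.7 z [0.1035 0.1163 0.1197]
knob [336.1 210.7] 162 [0.503  0.2048 0.1188] rect [503.6 204.8] [11. 43.] 88.5 z [0.1126 0.1196 0.1223]
pot [363.9 212.1] 682 [0.5051 0.1517 0.0863] rect [505.3 152.4] [54.9 54.1] 88.1 z [0.084  0.0863 0.0888]
plate [407.7 217.2] 10485 [0.5024 0.0591 0.0311] rect [507.   56.5] [130.6 339.7] 1.0 z [0.0104 0.0277 0.0878]
carr [480.2 192.3] 97 [ 0.5483 -0.0852  0.0362] rect [549.1 -86.2] [20.5 15.5] 6.2 z [0.0285 0.0374 0.0405]
carr [378.4 216.8] 5236 [0.5018 0.1199 0.0471] rect [505.9 117.8] [110.8 193.2] 0.9 z [0.028  0.0315 0.1159]
carr [483.5 232. ] 101 [ 0.4685 -0.0867  0.0362] rect [468.9 -87.7] [19.3 16.7] 1.5 z [0.0278 0.0379 0.0404]
```

View pics/crop.png

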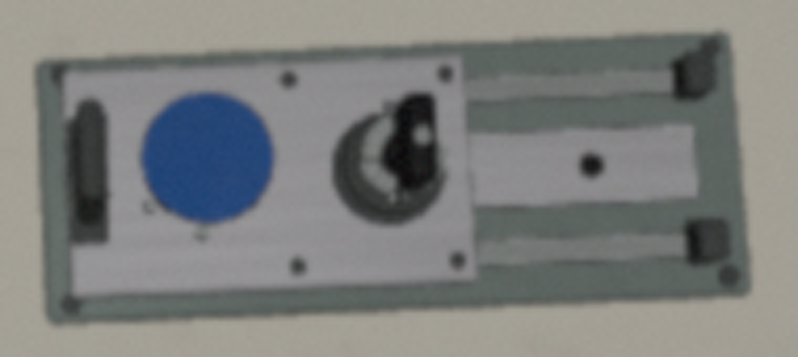

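The crop shows the larger blue lid sitting in the nest. The black bar knob lies along the frame's x, off to one side of its collar because of parallax, with the post at far left. Measured: knob at (0.506, 0.0625), top at 0.117; post at (0.504, 0.205), top at 0.120. Their 142 mm spacing and the heights agree with the text. Now I'll move above the knob.

```bash
cat >> h.py <<'E'
from scipy.spatial.transform import Rotation as Ro
def rot(s): 
    q=s["tcp_rot"]; return Ro.from_quat([q[1],q[2],q[3],q[0]])
def go(p,yaw):
    """shift cm / rotvec deg in tool axes from measured pose to pos p, tool-x heading yaw deg, pointing down"""
    s=env.get_state(); r=rot(s); a=np.radians(yaw)
    T=Ro.from_matrix(np.array([[np.cos(a),np.sin(a),0],[np.sin(a),-np.cos(a),0],[0,0,-1]]))
    print("t",round(s["time_s"],2),"pos",s["tool_pos"].round(4),"shift",(r.inv().apply(np.array(p)-s["tool_pos"])*100).round(2),"turn",np.degrees((r.inv()*T).as_rotvec()).round(2),"F",s["force"].round(2),"M",s["ft_torque"].round(3),"w",round(s["width"]*1000,1))
E
python3 - <<'E'
from h import *
go((.506,.0625,.19),-1.5)
E
python3 -m pendant '[-1,47.6,41.7,4,0,0,-12,-1,47.6,41.7,4,0,0,-12,-1,47.6,41.7,4,0,0,-12,-1,47.6,41.7,4,0,0,-12,-1,47.6,41.7,4,0,0,-12,-1,47.6,41.7,4,0,0,-12,-1,47.6,41.7,4,0,0,-12,-1,47.6,41.7,4,0,0,-12,-1,47.6,41.7,4,0,0,-12,-1,47.6,41.7,4,0,0,-12,-1,47.6,41.7,4,0,0,-12,-1,47.6,41.7,4,0,0,-12]'
python3 - <<'E'
from h import *
go((.506,.0625,.17),-1.5)
E
```

```text
t 0.1 pos [0.1441 0.5821 0.2304] shift [47.62 41.73  4.11] turn [  0.09   0.   -12.41] F [ 0.32 -0.45 -0.34] M [ 0.017  0.031 -0.016] w 85.6
time_s: 1.1
tool_pos: [0.43, 0.1711, 0.1997]
tcp_rot: [-0.0, 1.0, -0.016, 0.0]
force: [0.9, 1.0, -0.0]
width: 0.0853
grasp_force: 0.0
t 1.1 pos [0.43   0.1711 0.1997] shift [ 7.95 10.6   2.96] turn [-0.03 -0.01 -0.39] F [ 0.92  0.97 -0.01] M [ 0.193 -0.129 -0.019] w 85.3
```

```bash
python3 -m pendant '[0.2,8,10.6,2,0,0,-0.4,0.2,8,10.6,3,0,0,-0.4,0.2,8,10.6,3,0,0,-0.4,0.2,8,10.6,3,0,0,-0.4,0.2,8,10.6,3,0,0,-0.4,0.2,8,10.6,3,0,0,-0.4,0.2,8,10.6,3,0,0,-0.4]'
python3 - <<'E'
from h import *
go((.506,.0625,.094),-1.5)
for n in("scene","top"):
    d,R,t=cap(n); cv2.imwrite(f"pics/{n}1.png",d["img"][:,:,::-1]); np.savez(f"{n}1.npz",**{k:np.array(v) for k,v in d.items()})
a=cv2.imread("pics/scene1.png")[150:330,230:470]; cv2.imwrite("pics/c1.png",cv2.resize(a,None,fx=3.3,fy=3.3,interpolation=cv2.INTER_CUBIC))
E
```

```text
time_s: 1.68
tool_pos: [0.5058, 0.0648, 0.1699]
tcp_rot: [-0.0, 1.0, -0.013, 0.0]
force: [-0.2, -0.1, 0.1]
width: 0.0338
grasp_force: 0.0
t 1.68 pos [0.5058 0.0648 0.1699] shift [0.03 0.23 7.59] turn [-0.   -0.01  0.01] F [-0.17 -0.08  0.1 ] M [ 0.053 -0.001 -0.004] w 33.8
```

View pics/c1.png

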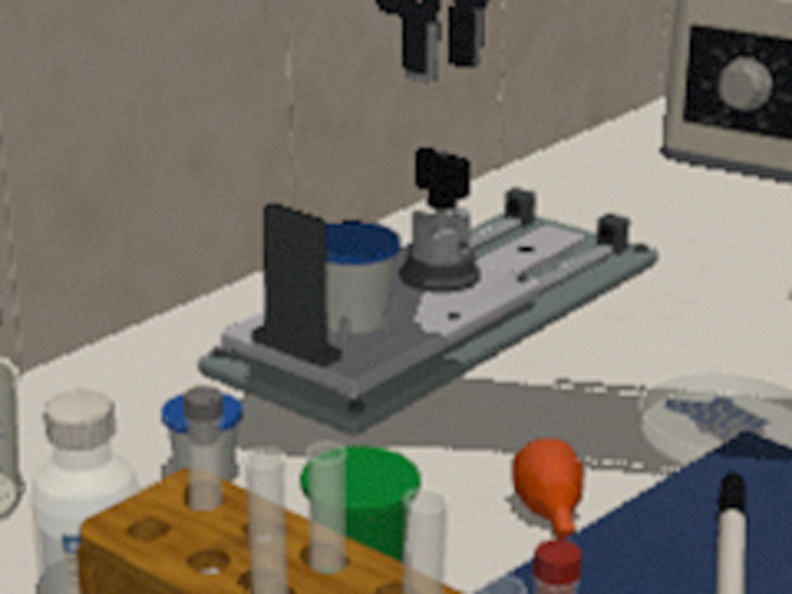

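The scene crop shows the open fingers above the knob (knob at crop 442,178, about 364,204 in the full image). The pot is in its nest and the post is clear. I'll cross-check the knob, the post and the frame's yaw in this second view.

```bash
python3 - <<'E'
from h import *
for n in("scene1","top0"):
    D=np.load(n+".npz");d={k:D[k] for k in D}
    R=cv2.Rodrigues(d["rvec"])[0];t=d["tvec"].ravel(); W=cloud(d,R,t)
    for nm,c,rad,zl,zh in(("knob",(.506,.0625),.032,.092,.125),("kbase",(.506,.0625),.032,.078,.088),("collar",(.506,.0625),.03,.032,.075),("post",(.504,.205),.032,.05,.125)):
        m=(np.hypot(W[...,0]-c[0],W[...,1]-c[1])<rad)&(W[...,2]>zl)&(W[...,2]<zh)
        p=W[m]
        if len(p)<10: print(n,nm,len(p));continue
        q=p[:,:2]-p[:,:2].mean(0); e=np.linalg.svd(q,full_matrices=0)[2][0]
        r=cv2.minAreaRect((p[:,:2]*1000).astype(np.float32))
        print(n,nm,len(p),"pca",np.degrees(np.arctan(e[1]/e[0])).round(1),"x",np.percentile(p[:,0],[1,50,99]).round(4),"y",np.percentile(p[:,1],[1,50,99]).round(4),"z",np.percentile(p[:,2],[1,99]).round(4),np.round(r[0],1),np.round(r[1],1),round(r[2],1))
E
```

```text
scene1 knob 198 pca 3.7 x [0.4856 0.501  0.5237] y [0.058  0.069  0.0727] z [0.0922 0.1158] [504.5  66. ] [39.2 17. ] 0.7
scene1 kbase 29 pca 39.3 x [0.4944 0.5008 0.51  ] y [0.0603 0.0704 0.0742] z [0.0795 0.0875] [501.2  68.5] [17.1  8.4] 38.6
scene1 collar 445 pca 46.5 x [0.4809 0.4972 0.5249] y [0.0452 0.0754 0.0889] z [0.0323 0.0737] [504.2  66.1] [52.6 46.1] 40.0
scene1 post 716 pca 20.1 x [0.4809 0.499  0.5242] y [0.1747 0.2109 0.2145] z [0.051  0.1181] [503.5 194.5] [46.5 41.5] 2.8
top0 knob 211 pca -0.1 x [0.4868 0.5063 0.5254] y [0.0556 0.064  0.0691] z [0.0929 0.1205] [506.  63.] [14.3 39.1] 87.4
top0 kbase 8
top0 collar 397 pca 42.8 x [0.4796 0.497  0.5323] y [0.0372 0.0722 0.0878] z [0.0323 0.0747] [504.5  64.5] [58.  49.2] 52.9
top0 post 244 pca -28.8 x [0.4821 0.5013 0.5243] y [0.174  0.2034 0.2106] z [0.0551 0.123 ] [503.8 192. ] [43.2 36.9] 0.9
```

```bash
python3 -m pendant '[0.2,0,0.12,2,0,0,-1,0.2,0,0.12,4,0,0,-1,0.2,0,0.12,6,0,0,-1,0.2,0,0.12,7,0,0,-1,0.2,0,0.12,7.6,0,0,-1,0.35,0,0.12,7.6,0,0,-1,0.45,0,0.12,7.6,0,0,-1,0.45,0,0.12,7.6,0,0,-1]'
python3 - <<'E'
from h import *
go((.505,.0635,.094),0)
E
```

```text
time_s: 2.45
tool_pos: [0.5066, 0.0635, 0.0953]
tcp_rot: [-0.0, 1.0, -0.004, 0.001]
force: [-0.4, -0.3, 0.6]
width: 0.0234
grasp_force: 0.0
t 2.45 pos [0.5066 0.0635 0.0953] shift [-0.16  0.    0.13] turn [-0.03 -0.12 -0.49] F [-0.42 -0.31  0.6 ] M [-0.006  0.019 -0.035] w 23.4
```

```bash
for c in 1; do python3 -m pendant '[0.55,0,0,0.1,0,0,0,0.55,0,0,0.1,0,0,0,0.55,0,0,0.1,0,0,0]'; python3 -c "
from h import *
go((.505,.0635,.094),0)"; python3 -m pendant '[0.61,0,0,0,0,0,0,0.61,0,0,0,0,0,0,0.61,0,0,0,0,0,0]';  python3 -c "
from h import *
go((.505,.0635,.094),0)"; done
```

```text
time_s: 2.7
tool_pos: [0.5061, 0.0632, 0.0933]
tcp_rot: [-0.0, 1.0, -0.004, 0.0]
force: [-0.4, 0.2, 0.8]
width: 0.0194
grasp_force: 0.0
t 2.7 pos [0.5061 0.0632 0.0933] shift [-0.11 -0.03 -0.07] turn [-0.01 -0.04 -0.52] F [-0.44  0.15  0.76] M [-0.054 -0.008  0.015] w 19.4
time_s: 2.95
tool_pos: [0.5059, 0.0631, 0.0928]
tcp_rot: [0.0, 1.0, -0.004, 0.0]
force: [0.1, 0.2, 0.5]
width: 0.0164
grasp_force: 0.0
t 2.95 pos [0.5059 0.0631 0.0928] shift [-0.09 -0.04 -0.12] turn [ 0.01 -0.   -0.51] F [0.1  0.19 0.49] M [-0.022  0.014  0.033] w 16.4
```

```bash
python3 -m pendant '[0.64,0,0,0,0,0,0,0.64,0,0,0,0,0,0]'; python3 -c "
from h import *
go((.505,.0635,.094),0)"; python3 -m pendant '[0.66,0,0,0,0,0,0,0.66,0,0,0,0,0,0]';  python3 -c "
from h import *
go((.505,.0635,.094),0)"
```

```text
time_s: 3.12
tool_pos: [0.5059, 0.063, 0.0928]
tcp_rot: [0.0, 1.0, -0.004, -0.0]
force: [-0.1, -1.2, -0.6]
width: 0.0152
grasp_force: 0.3
t 3.12 pos [0.5059 0.063  0.0928] shift [-0.09 -0.05 -0.12] turn [ 0.02  0.   -0.51] F [-0.08 -1.17 -0.64] M [-0.162 -0.035 -0.001] w 15.2
time_s: 3.28
tool_pos: [0.5059, 0.0628, 0.0928]
tcp_rot: [0.0, 1.0, -0.005, -0.0]
force: [-0.4, -1.8, 0.2]
width: 0.0143
grasp_force: 0.9
t 3.28 pos [0.5059 0.0628 0.0928] shift [-0.09 -0.07 -0.12] turn [ 0.04  0.   -0.52] F [-0.45 -1.78  0.24] M [-0.621 -0.036 -0.014] w 14.3
```

```bash
python3 -m pendant '[0.66,0,0.04,0,0,0,0,0.66,0,0.04,0,0,0,0]'; python3 -c "
from h import *
go((.505,.0635,.094),0)"; python3 -m pendant '[0.68,0,0,0,0,0,0,0.68,0,0,0,0,0,0]';  python3 -c "
from h import *
go((.505,.0635,.094),0)"
```

```text
time_s: 3.45
tool_pos: [0.5059, 0.0627, 0.0928]
tcp_rot: [0.0, 1.0, -0.005, 0.0]
force: [0.2, -1.2, 1.1]
width: 0.0144
grasp_force: 0.6
t 3.45 pos [0.5059 0.0627 0.0928] shift [-0.09 -0.08 -0.12] turn [ 0.   -0.   -0.52] F [ 0.19 -1.17  1.06] M [-0.432 -0.011  0.005] w 14.4
time_s: 3.62
tool_pos: [0.5059, 0.0625, 0.0928]
tcp_rot: [0.0, 1.0, -0.004, 0.0]
force: [-0.1, -1.8, 0.4]
width: 0.0139
grasp_force: 8.5
t 3.62 pos [0.5059 0.0625 0.0928] shift [-0.09 -0.09 -0.12] turn [ 0.03 -0.   -0.51] F [-0.11 -1.8   0.4 ] M [-0.738  0.01   0.05 ] w 13.9
```

```bash
python3 -m pendant '[0.68,0,0.06,0,0,0,0,0.68,0,0.06,0,0,0,0,0.75,0,0.06,0,0,0,0,0.9,0,0.06,0,0,0,0,0.9,0,0.06,0,0,0,0]'; python3 -c "
from h import *
go((.505,.0635,.094),0)"
```

```text
time_s: 4.03
tool_pos: [0.506, 0.0623, 0.093]
tcp_rot: [-0.0, 1.0, -0.004, 0.0]
force: [-1.3, 0.5, 2.6]
width: 0.0129
grasp_force: 58.8
t 4.03 pos [0.506  0.0623 0.093 ] shift [-0.1  -0.11 -0.1 ] turn [-0.01 -0.02 -0.5 ] F [-1.26  0.52  2.63] M [ 0.08   0.279 -0.03 ] w 12.9
```

```bash
python3 -m pendant '[0.9,0,0,-0.1,0,0,0,0.9,0,0,-0.2,0,0,0,0.9,0,0,-0.3,0,0,0,0.9,0,0,-0.4,0,0,0,0.9,0,0,-0.5,0,0,0,0.9,0,0,-0.6,0,0,0,0.9,0,0,-0.7,0,0,0,0.9,0,0,-0.8,0,0,0,0.9,0,0,-0.9,0,0,0,0.9,0,0,-1.0,0,0,0,0.9,0,0,-1.0,0,0,0]';  python3 -c "
from h import *
go((.506,.0625,.094),0)"
python3 -m pendant '[0.9,0,0,-0.1,0,0,0,0.9,0,0,-0.2,0,0,0,0.9,0,0,-0.2,0,0,0,0.9,0,0,-0.2,0,0,0]';  python3 -c "
from h import *
go((.506,.0625,.094),0)"
```

```text
time_s: 4.95
tool_pos: [0.5058, 0.0622, 0.1029]
tcp_rot: [-0.0, 1.0, -0.004, -0.0]
force: [1.0, 1.8, -6.5]
width: 0.0129
grasp_force: 58.6
t 4.95 pos [0.5058 0.0622 0.1029] shift [ 0.02 -0.03  0.89] turn [-0.    0.01 -0.51] F [ 1.04  1.83 -6.52] M [ 0.598 -0.609  0.016] w 12.9
time_s: 5.28
tool_pos: [0.5058, 0.0622, 0.1049]
tcp_rot: [0.0, 1.0, -0.004, -0.0]
force: [0.4, 2.2, -6.2]
width: 0.0128
grasp_force: 58.6
t 5.28 pos [0.5058 0.0622 0.1049] shift [ 0.02 -0.03  1.09] turn [ 0.    0.   -0.51] F [ 0.39  2.23 -6.23] M [ 0.74  -0.505  0.011] w 12.8
```

```bash
python3 -m pendant '[0.9,0,0,-0.1,0,0,0,0.9,0,0,-0.2,0,0,0,0.9,0,0,-0.2,0,0,0,0.9,0,0,-0.2,0,0,0]' | grep -E "pos|force"
python3 -m pendant '[0.9,0,0,-0.1,0,0,0,0.9,0,0,-0.1,0,0,0,0.9,0,0,-0.1,0,0,0]' | grep -E "pos|force"
```

```text
tool_pos: [0.5058, 0.0622, 0.1068]
force: [0.3, 1.6, -8.1]
grasp_force: 58.6
tool_pos: [0.5058, 0.0622, 0.1078]
force: [0.8, 2.8, -7.4]
grasp_force: 58.5
```

```bash
python3 -m pendant '[0.9,0,0,-0.1,0,0,0,0.9,0,0,-0.1,0,0,0,0.9,0,0,-0.1,0,0,0]' | grep -E "pos|force"
```

```text
tool_pos: [0.5058, 0.0622, 0.1087]
force: [0.5, 1.5, -7.5]
grasp_force: 58.5
```

```bash
python3 -m pendant '[0.9,0,0,-0.1,0,0,0,0.9,0,0,-0.1,0,0,0,0.9,0,0,-0.1,0,0,0]' | grep -E "pos|force"
```

```text
tool_pos: [0.5057, 0.0622, 0.1092]
force: [2.2, 1.8, -12.4]
grasp_force: 58.5
```

```bash
python3 -m pendant '[0.9,0,0,-0.05,0,0,0,0.9,0,0,-0.05,0,0,0,0.9,0,0,-0.05,0,0,0]' | grep -E "pos|force"
```

```text
tool_pos: [0.5056, 0.0622, 0.1095]
force: [3.0, 1.0, -15.9]
grasp_force: 58.4
```

```bash
python3 -m pendant '[0.9,0,0,0.05,0,0,0,0.9,0,0,0.09,0,0,0,0.9,0,0,0.09,0,0,0,0.9,0,0,0.09,0,0,0]' | grep -E "pos|force"; python3 -c "
from h import *
go((.506,.0622,.1088),0)"
python3 -m pendant '[0.9,0,0,0,0,0,2,0.9,0,0,0,0,0,4,0.9,0,0,0,0,0,6,0.9,0,0,0,0,0,8,0.9,0,0,0,0,0,8,0.9,0,0,0,0,0,8]' | grep -E "pos|force"; python3 -c "
from h import *
go((.506,.0622,.1088),0)"
```

```text
tool_pos: [0.5057, 0.0621, 0.1093]
force: [2.3, 1.2, -12.3]
grasp_force: 58.6
t 6.95 pos [0.5057 0.0621 0.1093] shift [ 0.03 -0.01  0.05] turn [ 0.01  0.02 -0.51] F [  2.29   1.23 -12.3 ] M [ 0.809 -0.873  0.024] w 12.9
tool_pos: [0.5058, 0.0621, 0.1093]
force: [2.3, 2.5, -13.3]
grasp_force: 58.5
t 7.45 pos [0.5058 0.0621 0.1093] shift [ 0.02 -0.01  0.05] turn [ 0.01  0.02 -8.45] F [  2.32   2.49 -13.32] M [ 0.877 -0.846  0.023] w 12.7
```

```bash
python3 -m pendant '[0.9,0,0,0.05,0,0,2,0.9,0,0,0.08,0,0,4,0.9,0,0,0.08,0,0,6,0.9,0,0,0.08,0,0,8,0.9,0,0,0.08,0,0,10,0.9,0,0,0.08,0,0,12,0.9,0,0,0.08,0,0,14,0.9,0,0,0.08,0,0,16,0.9,0,0,0.08,0,0,16]' | grep -E "rr"; python3 -c "
from h import *
go((.506,.0622,.1088),0)"
```

```text
t 8.2 pos [0.5059 0.0621 0.109 ] shift [ 0.   -0.01  0.02] turn [ 1.000e-02 -2.000e-02 -2.452e+01] F [  0.78   2.21 -11.38] M [ 0.839 -0.381 -0.   ] w 12.5
```

```bash
python3 -m pendant '[0.9,0,0,0.02,0,0,3,0.9,0,0,0.04,0,0,6,0.9,0,0,0.04,0,0,9,0.9,0,0,0.04,0,0,12,0.9,0,0,0.04,0,0,15,0.9,0,0,0.04,0,0,18,0.9,0,0,0.04,0,0,21,0.9,0,0,0.04,0,0,24,0.9,0,0,0.04,0,0,27,0.9,0,0,0.04,0,0,30,0.9,0,0,0.04,0,0,33,0.9,0,0,0.04,0,0,33]' | grep -E "rr"; python3 -c "
from h import *
go((.506,.0622,.1088),0)"
```

```text
t 9.2 pos [0.5061 0.0621 0.1089] shift [-0.01  0.    0.01] turn [-1.000e-02 -4.000e-02 -5.751e+01] F [ 0.94  1.91 -8.69] M [ 0.757 -0.293  0.02 ] w 12.6
```

Good: the pull force is now near the spring alone. Next I'll feel for the wall.

```bash
python3 -m pendant '[0.9,0,0,0,0,0,3,0.9,0,0,0,0,0,6,0.9,0,0,0,0,0,9,0.9,0,0,0,0,0,12,0.9,0,0,0,0,0,12,0.9,0,0,0,0,0,12]' | grep -E "rr"; python3 -c "
from h import *
go((.506,.0622,.1088),0)"
python3 -m pendant '[0.9,0,0,0,0,0,2,0.9,0,0,0,0,0,2,0.9,0,0,0,0,0,2,0.9,0,0,0,0,0,2]' | grep -E "rr"; python3 -c "
from h import *
go((.506,.0622,.1088),0)"
```

```text
t 9.7 pos [0.5061 0.0621 0.1088] shift [-0.01  0.01 -0.  ] turn [-2.000e-02 -4.000e-02 -6.931e+01] F [ 0.07  2.32 -7.62] M [ 0.713 -0.355 -0.002] w 13.0
t 10.03 pos [0.5061 0.0621 0.1087] shift [-0.01  0.01 -0.01] turn [-2.000e-02 -5.000e-02 -7.139e+01] F [ 0.6   1.23 -7.03] M [ 0.701 -0.347  0.038] w 12.7
```

```bash
python3 -m pendant '[0.9,0,0,0,0,0,1,0.9,0,0,0,0,0,2,0.9,0,0,0,0,0,2,0.9,0,0,0,0,0,2]' | grep -E "rr"; python3 -c "
from h import *
go((.506,.0622,.1088),0)"
python3 -m pendant '[0.9,0,0,0,0,0,1,0.9,0,0,0,0,0,2,0.9,0,0,0,0,0,2,0.9,0,0,0,0,0,2]' | grep -E "rr"; python3 -c "
from h import *
go((.506,.0622,.1088),0)"
```

```text
t 10.37 pos [0.5062 0.0621 0.1086] shift [-0.01  0.01 -0.02] turn [-3.000e-02 -5.000e-02 -7.349e+01] F [ 1.93  1.7  -4.38] M [ 0.603 -0.352  0.047] w 12.8
t 10.7 pos [0.5062 0.0621 0.1086] shift [-0.01  0.01 -0.02] turn [-3.000e-02 -4.000e-02 -7.551e+01] F [ 1.29  1.5  -2.87] M [ 0.586 -0.435  0.095] w 12.9
```

```bash
python3 -m pendant '[0.9,0,0,0,0,0,1,0.9,0,0,0,0,0,2,0.9,0,0,0,0,0,2,0.9,0,0,0,0,0,2]' | grep -E "rr"; python3 -c "
from h import *
go((.506,.0622,.1088),0)"
```

```text
t 11.03 pos [0.5062 0.0622 0.1085] shift [-0.01  0.01 -0.03] turn [-3.000e-02 -4.000e-02 -7.751e+01] F [ 1.21  1.56 -0.49] M [ 0.547 -0.573  0.101] w 12.8
```

```bash
python3 -m pendant '[0.9,0,0,0,0,0,-2,0.9,0,0,0,0,0,-4,0.9,0,0,0,0,0,-6,0.9,0,0,0,0,0,-7,0.9,0,0,0,0,0,-7,0.9,0,0,0,0,0,-7]' | grep -E "rr"; python3 -c "
from h import *
go((.506,.0622,.1088),0)"
python3 -m pendant '[0.9,0,0,0.05,0,0,0,0.9,0,0,0.1,0,0,0,0.9,0,0,0.1,0,0,0,0.9,0,0,0.1,0,0,0]' | grep -E "rr"; python3 -c "
from h import *
go((.506,.0622,.1088),0)"
```

```text
t 11.53 pos [0.506  0.0622 0.1078] shift [-0.   -0.01 -0.1 ] turn [ -0.    -0.   -70.56] F [ 4.69  1.56 -7.36] M [ 0.493 -1.586 -0.007] w 13.0
t 11.87 pos [0.5059 0.0622 0.107 ] shift [-0.   -0.01 -0.18] turn [ -0.    -0.   -70.52] F [ 4.14  1.03 -6.88] M [ 0.54  -1.625  0.028] w 12.8
```

```bash
python3 -m pendant '[0.9,0,-0.03,0.05,0,0,0,0.9,0,-0.03,0.1,0,0,0,0.9,0,-0.03,0.1,0,0,0]' | grep -E "pos|force"
python3 -m pendant '[0.9,0,-0.02,0.05,0,0,0,0.9,0,-0.02,0.1,0,0,0,0.9,0,-0.02,0.1,0,0,0]' | grep -E "pos|force"
```

```text
tool_pos: [0.506, 0.0622, 0.106]
force: [2.5, 1.9, -6.5]
grasp_force: 59.6
tool_pos: [0.5061, 0.0622, 0.1049]
force: [1.6, 0.5, -5.7]
grasp_force: 59.7
```

```bash
python3 -m pendant '[0.9,0,0,0.05,0,0,0,0.9,0,0,0.1,0,0,0,0.9,0,0,0.1,0,0,0]' | grep -E "pos|force"
```

```text
tool_pos: [0.5061, 0.0622, 0.1039]
force: [1.2, 1.4, -5.4]
grasp_force: 59.7
```

```bash
python3 -m pendant '[0.9,0,0,0.04,0,0,0,0.9,0,0,0.04,0,0,0,0.9,0,0,0.04,0,0,0]' | grep -E "pos|force"
python3 -m pendant '[0.9,0,0,0.03,0,0,0,0.9,0,0,0.03,0,0,0,0.9,0,0,0.03,0,0,0]' | grep -E "pos|force"
```

```text
tool_pos: [0.5062, 0.0623, 0.1036]
force: [0.8, -0.7, -5.5]
grasp_force: 59.6
tool_pos: [0.5062, 0.0622, 0.1033]
force: [1.0, 0.3, -5.7]
grasp_force: 59.6
```

```bash
python3 -m pendant '[0.9,0,0,0.04,0,0,0,0.9,0,0,0.04,0,0,0,0.9,0,0,0.04,0,0,0]' | grep -E "pos|force"
python3 -m pendant '[0.9,0,0,0.03,0,0,0,0.9,0,0,0.03,0,0,0,0.9,0,0,0.03,0,0,0]' | grep -E "pos|force"
```

```text
tool_pos: [0.5063, 0.0623, 0.103]
force: [-0.3, -0.2, -5.8]
grasp_force: 59.7
tool_pos: [0.5063, 0.0623, 0.103]
force: [-0.0, 0.2, -3.1]
grasp_force: 60.0
```

```bash
python3 -m pendant '[0.9,0,0,0.02,0,0,0,0.9,0,0,0.02,0,0,0,0.9,0,0,0.02,0,0,0]' | grep -E "pos|force"
python3 -m pendant '[0.6,0,0,0,0,0,0,0.4,0,0,0,0,0,0,0.2,0,0,0,0,0,0,0.2,0,0,0,0,0,0,0.2,0,0,-1,0,0,0,0.2,0,0,-4,0,0,0,0.2,0,0,-7,0,0,0,0.2,0,0,-7,0,0,0]'
python3 - <<'E'
from h import *
d,R,t=cap("scene"); cv2.imwrite("pics/c2.png",cv2.resize(d["img"][150:330,230:470,::-1],None,fx=3.3,fy=3.3,interpolation=cv2.INTER_CUBIC))
go((.5,.235,.20),-70)
E
```

```text
tool_pos: [0.5064, 0.0622, 0.1029]
force: [-2.1, 0.6, -1.1]
grasp_force: 60.2
time_s: 14.53
tool_pos: [0.5092, 0.0624, 0.1806]
tcp_rot: [-0.004, 0.817, -0.577, 0.004]
force: [-0.6, 1.1, 1.3]
width: 0.034
grasp_force: 0.0
t 14.58 pos [0.5083 0.0626 0.1776] shift [-16.52  -4.99  -2.21] turn [-0.45 -0.04 -0.51] F [-1.09  0.85 -1.55] M [-0.023  0.017 -0.023] w 34.2
```

View pics/c2.png

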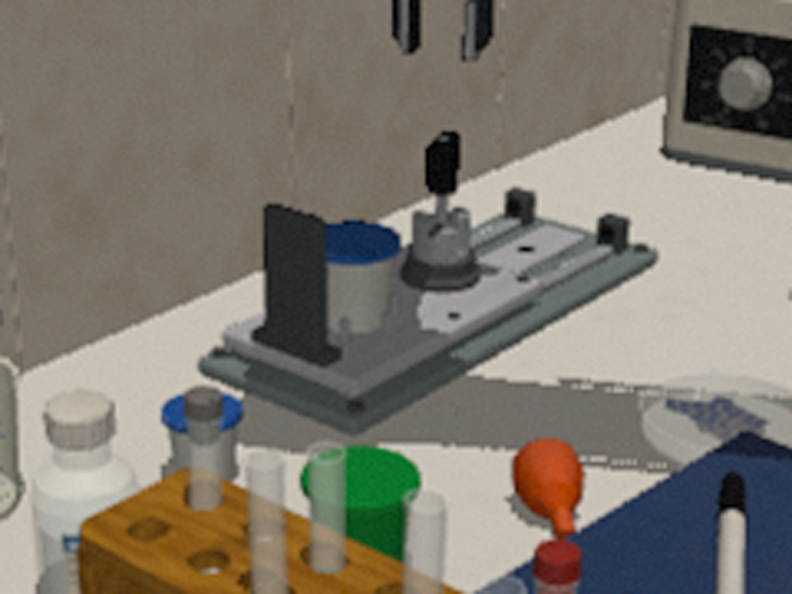

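The crop shows the bar knob raised and turned (443,163), held in the notch on its own, with the pot still in its nest. Next I'll go behind the post with the fingers shut.

```bash
python3 -m pendant '[1,0,0,-2,0,0,0,1,-4,-1.2,-2.5,0,0,4,1,-8,-2.5,-2.5,0,0,8,1,-12,-3.7,-2.5,0,0,12,1,-16,-4.9,-2.5,0,0,18,1,-17.5,-5.3,-2.5,0,0,18.5,1,-17.5,-5.3,-2.5,0,0,18.5,1,-17.5,-5.3,-2.5,0,0,18.5]' | grep rr
python3 -c "
from h import *
go((.5035,.235,.085),-89)"
```

```text
t 15.25 pos [0.4976 0.2457 0.1972] shift [ 1.07 -0.57 11.22] turn [ 0.04 -0.05  0.12] F [ 0.25 -0.11 -0.24] M [-0.058 -0.029  0.057] w 0.2
```

```bash
python3 -m pendant '[1,0,-0.6,3,0,0,0,1,0,-0.6,6,0,0,0,1,0,-0.6,9,0,0,0,1,0,-0.6,11.2,0,0,0,1,0.5,-0.6,11.2,0,0,0,1,1,-0.6,11.2,0,0,0,1,1.5,-0.6,11.2,0,0,0,1,1.8,-0.6,11.2,0,0,0,1,1.8,-0.6,11.2,0,0,0]' | grep rr
python3 -c "
from h import *
go((.5035,.222,.085),-89)"
python3 -m pendant '[1,0.3,0,0,0,0,0,1,0.6,0,0,0,0,0,1,1,0,0,0,0,0,1,1.4,0,0,0,0,0,1,1.8,0,0,0,0,0,1,1.8,0,0,0,0,0]' | grep rr
python3 -c "
from h import *
go((.5055,.122,.085),-89)"
```

```text
t 16.0 pos [0.5052 0.2267 0.0878] shift [0.47 0.18 0.28] turn [-0.16  0.11 -0.06] F [ 0.2  -0.22  0.58] M [ 0.007 -0.065 -0.002] w 0.4
t 16.5 pos [0.5045 0.2083 0.0856] shift [8.63 0.04 0.06] turn [ 0.02 -0.03 -0.03] F [ 0.9   0.54 -0.38] M [ 0.003  0.024 -0.008] w -0.2
```

```bash
python3 - <<'E'
from h import *
d,R,t=cap("scene"); cv2.imwrite("pics/c3.png",cv2.resize(d["img"][150:330,230:470,::-1],None,fx=3.3,fy=3.3,interpolation=cv2.INTER_CUBIC))
E
```

```text
(no output)
```

View pics/c3.png

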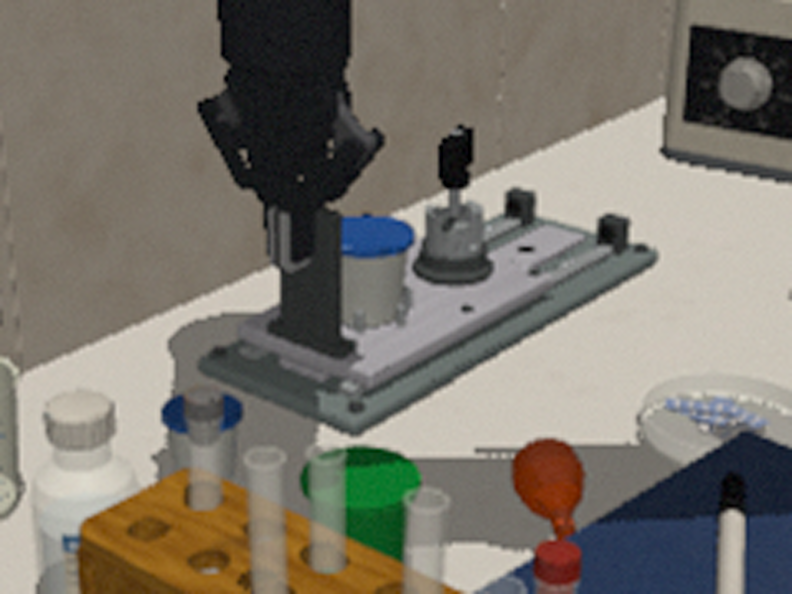

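The carriage is unlocked and has moved about 14 mm, with the pot upright in the nest (375,270). I'll keep pushing.

```bash
python3 -m pendant '[1,0.5,0,0,0,0,0,1,1,0,0,0,0,0,1,1.5,0,0,0,0,0,1,2,0,0,0,0,0,1,2.5,0,0,0,0,0,1,3,0,0,0,0,0,1,3.5,0,0,0,0,0,1,4,0,0,0,0,0,1,4.5,0,0,0,0,0,1,5,0,0,0,0,0,1,5.5,0,0,0,0,0,1,6,0,0,0,0,0]' | grep -E "pos|^force"
python3 -m pendant '[1,0.4,0,0,0,0,0,1,0.8,0,0,0,0,0,1,1.1,0,0,0,0,0,1,1.4,0,0,0,0,0,1,1.7,0,0,0,0,0,1,1.9,0,0,0,0,0,1,1.9,0,0,0,0,0]' | grep -E "pos|^force"
python3 -c "
from h import *
go((.5055,.122,.085),-89)"
```

```text
tool_pos: [0.5055, 0.1485, 0.0855]
force: [-0.9, 2.3, -2.3]
tool_pos: [0.5061, 0.1295, 0.0858]
force: [0.6, -0.2, 0.2]
t 18.13 pos [0.5061 0.1295 0.0858] shift [0.75 0.07 0.08] turn [-0.02 -0.04 -0.03] F [ 0.61 -0.24  0.24] M [-0.025 -0.042 -0.006] w 0.3
```

```bash
python3 -m pendant '[1,0.2,0,0,0,0,0,1,0.4,0,0,0,0,0,1,0.6,0,0,0,0,0,1,0.6,0,0,0,0,0]' | grep -E "pos|^force"
python3 -m pendant '[1,0.1,0,0,0,0,0,1,0.2,0,0,0,0,0,1,0.2,0,0,0,0,0]' | grep -E "pos|^force"
```

```text
tool_pos: [0.5062, 0.1238, 0.0859]
force: [0.2, -0.1, 0.6]
tool_pos: [0.5063, 0.1222, 0.0858]
force: [-0.2, 2.3, 2.4]
```

```bash
python3 -m pendant '[1,0.1,0,0,0,0,0,1,0.2,0,0,0,0,0,1,0.2,0,0,0,0,0]' | grep -E "pos|^force"
```

```text
tool_pos: [0.5063, 0.1222, 0.0859]
force: [-1.4, 10.4, 1.8]
```

The carriage is stopped firmly, with 10 N at y = 0.1222. I'll back off, rise and check.

```bash
python3 -m pendant '[1,-0.5,0,0,0,0,0,1,-1.5,0,0,0,0,0,1,-3,0,0,0,0,0,1,-4,0,-2,0,0,0,1,-4,0,-5,0,0,0,1,-5,0,-9,0,0,0,1,-8,0,-12,0,0,0,1,-12,0,-12,0,0,0,1,-14,0,-12,0,0,0,1,-14,0,-12,0,0,0]' | grep -E "pos|^force"
python3 - <<'E'
from h import *
d,R,t=cap("scene"); cv2.imwrite("pics/c4.png",cv2.resize(d["img"][150:330,230:470,::-1],None,fx=3.3,fy=3.3,interpolation=cv2.INTER_CUBIC))
d,R,t=cap("top"); W=cloud(d,R,t); a=(abs(W[...,0]-.505)<.1)
for z0,z1 in((.112,.14),(.078,.094)):
    m=(a&(W[...,1]>-.12)&(W[...,1]<.16)&(W[...,2]>z0)&(W[...,2]<z1)).astype(np.uint8)
    c,l,s,ce=cv2.connectedComponentsWithStats(m)
    for i in range(1,c):
        if s[i,4]>30: print(z0,s[i,4],W[l==i].mean(0).round(4),cv2.minAreaRect((W[l==i][:,:2]*1000).astype(np.float32)))
E
```

```text
tool_pos: [0.5029, 0.2642, 0.2047]
force: [0.6, -0.1, -0.9]
0.112 162 [0.505  0.1052 0.1194] ((505.3798828125, 104.72295379638672), (42.34669494628906, 11.62088394165039), 0.27754947543144226)
0.112 186 [ 0.5072 -0.0363  0.1256] ((508.05517578125, -37.22833251953125), (14.139683723449707, 39.672298431396484), 19.893659591674805)
0.078 791 [0.5064 0.0521 0.0864] ((506.5606994628906, 51.73029327392578), (58.99806594848633, 57.91748809814453), 87.69449615478516)
0.078 34 [0.5    0.1089 0.0862] ((503.691650390625, 109.46862030029297), (41.37733840942383, 9.383465766906738), 15.062028884887695)
```

View pics/c4.png

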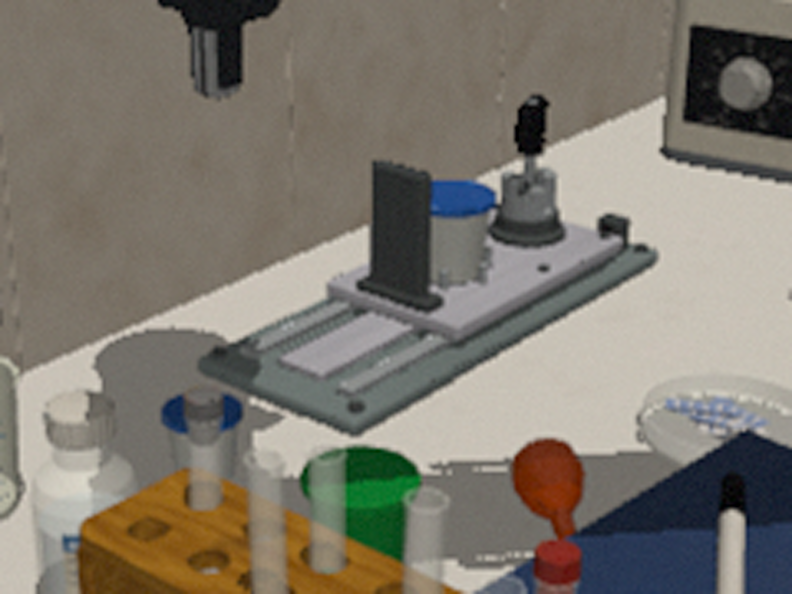

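The carriage is home: the post moved from 0.2048 to 0.1047, which is 100 mm. The pot is upright in its nest (460,230), the knob is retracted (530,125) and the robot is clear of everything.

```bash
python3 -c "
from workcell import env
print(env.hand_in())"
```

```text
the job is handed in; nothing more can be done
None
```

The job is done and handed in: the plunger stays retracted in its rest notch, the carriage is fully home after 100 mm of travel, and the pot is upright in its nest with the other things untouched.

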